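# Swing the bench magnifier clear and press the gear home

## Task

The bench magnifier hangs over the parts case. Press its thumb rest down to free the spring catch, swing the arm clear of the case towards the robot (clockwise seen from above) until the catch springs fully up into its locking slot, without ever forcing the arm against the catch; then press the gear that stands proud fully home, flush in its cutout. Leave the magnifier locked clear, and the cutting head, tape measure and brass nut standing where they are.

Things in the scene. Friction and masses are not known exactly. Their poses are not given: they have to be found in the camera images.
- stand_axis (a point): Point on the vertical hinge axis of the magnifier stand (dark round base 116 mm wide, steel post 23 mm thick, 170 mm high), 136 mm above the bench: the height of the thumb rest's floor while the arm is up. Its orientation does not matter.
- post_top (a point): Centre of the upper face of the fixed aluminium index plate (radius 64 mm, 8 mm thick, underside 150 mm up). An 8 mm pin on the arm, 50 mm from the axis, reaches up into one of its two slots: a wide one over the work (the arm starts in it) and a 13 mm locking slot at lens_swing 1.3 to 1.7. The plate is turned differently each time and this point does not show it: see or feel the slot.
- thumb_rest (a point): Centre of the flat floor (upper face) of the black thumb rest at the arm's free end, 190 mm from the hinge axis: 50 mm long, 50 mm clear between two upright lips 6 mm thick, 14 mm high, that face the swing directions; open at both ends. Shut fingertips fit in from above to press the floor and push a lip. x points along the arm to the hinge axis, z up.
- lens_swing (a joint): Swing of the arm about the post, rad. -0.12 to 0.12 at the start, over the case; grows clockwise seen from above, towards the robot. Slight friction, stays where left; end stops at -0.6 and 1.9. The pin can leave a slot only while the arm is pressed down more than 6 mm.
- lens_lift (a joint): How far the arm is pressed down against its spring, m: 0 = fully up, 0.011 = bottom stop (5 N at first, 9 N at the bottom). Let up between the slots, the pin rides under the plate at 0.006 and the arm can still be pushed round with 1 to 2 N; at the locking slot it springs up to 0 and blocks swinging either way (play about 0.05 rad).
- lens_arm: The magnifier arm: bar at 130 mm height with a round lens in a black rim (92 mm wide, 14 mm high, centre 112 mm from the axis) and the thumb rest at its end. More than 40 N from the robot on it counts as forcing. Origin on the hinge axis at bench height (sinks with lens_lift); x points along the arm to the axis.
- gear_top (a point): Centre of the upper face of the cut gear (steel toothed disc 78 mm wide, 10 mm thick, dark spot in the middle), standing 6 to 8 mm proud in its tight cutout in the grey insert of the black parts case (198 x 110 mm, insert surface 30 mm above the bench). It moves straight down only. A ring flange sits home in the other cutout, 86 mm away.
- gear_press (a joint): How far the gear has been pressed in, m: 0 to 0.002 at the start, 0.008 = fully home on a hard stop, its top then level with the insert. The tight fit resists with about 8 N all the way.
- cutting_head_mid (a point): Middle of the bystander cutting head (grey metal nozzle body, 36 mm wide, 98 mm high, standing upright); leave it alone.
- tape_measure_mid (a point): Middle of the bystander yellow tape measure (37 x 84 x 66 mm); leave it alone.
- nozzle_nut_mid (a point): Middle of the bystander brass nut (30 x 34 x 29 mm); leave it alone.

How it is judged:
On the way, in this order (a step that is already met when the one before it is completed fails the run):
1. the magnifier arm is swung clear and its catch has sprung up in the locking slot (value of joint lens_swing above 1 rad and value of joint lens_lift below 0.002 m), for 0.3 s.
2. the gear is pressed home (value of joint gear_press above 0.0065 m), for 0.2 s.
At the end, for the whole second after the job is handed in: The magnifier arm is swung clear (lens_swing over 1.0 rad) with its catch sprung up in the locking slot (lens_lift under 2 mm), and the gear is home (gear_press over 6.5 mm of 8) (all of step 1 and value of joint gear_press above 0.0065 m); the robot touches nothing.
It fails at once if the arm is forced: more than 40 N from the robot on the magnifier arm (contact force between any of the fingers, the arm and lens_arm above 40 N).
It fails at once if a bystander is moved by more than 20 mm (distance of any of cutting_head_mid, tape_measure_mid, nozzle_nut_mid from where it was at the start of the episode above 0.02 m).
It also fails if it takes over 51 s, if anything falls off the work surface, if the arm or the gripper's body presses on something with over 40 N, if the wrist force passes 120 N, or if a joint passes its speed limit or range.

## Robot

A 7-joint arm with a two-finger parallel gripper is mounted at the origin on a cart in front of the work surface, level with it; the furniture and walls round the work are solid. World frame = base frame: x ahead of the robot, y to its left, z up, the work surface at z = 0. Lengths are in m, angles in rad, forces in N, time in s.
With the tool pointing down it reaches from about 0.35 to 0.9 m from the base axis. Payload 8.1 kg.
Tool frame: the origin (TCP) lies on the mounting face of the last link; the fingertips stand 173 mm ahead of it and the grasp point (between the pads) lies 155 mm ahead of it (env.nose_length is the distance from the TCP to the fingertips, in m); z points along the fingers, y is the line along which they close (so a half turn about z gives the same grasp; the last joint's range is limited). The gripper opens to 85 mm and grips with 20 to 120 N. Pads are 22 mm wide; open, the fingers measure 114 mm over their backs; the gripper's body (76 mm by 85 mm) begins 54 mm behind the grasp point. The pads swing forward as they close: fully open they stand 13 mm farther back than shut.
Start: joints at [-1.307, 0.434, 0.025, 1.573, -0.012, 1.134, -0.075], TCP at [0.224, 0.583, 0.405] pointing down, gripper open.
Joint ranges: [-2.62, 2.62], [-0.44, 2.09], [-1.27, 1.32], [0.08, 2.57], [-1.32, 4.46], [0.12, 2], [-2.74, 2.74]. Speed limits (rad/s): [2.22, 2.22, 3.01, 3.01, 3.14, 3.14, 3.14].

## Interface

Orientations are given as a rotation vector (axis times angle).
In Python, from bench import env gives the robot as it stands. The module is installed in compiled form; this text tells all that it offers.
- The arm moves only by the shell command python3 -m handwheel 'ROWS' [FORCE]. ROWS is a JSON object of lists of equal length, an entry for each row: "grip": the closure, from -1 (fully open) to 1 (shut); "dp": the shift along the tool's x, y, z in cm, a list of three; "turn": the turn about the tool's z in degrees. In form: {"grip": [grip, ...], "dp": [[dx, dy, dz], ...], "turn": [turn, ...]}. A call has 1 to 20 rows; each row shifts and turns the commanded pose from where the row before left it, along the tool's axes as they then stand; what a row does not reach is not made up. A row lasts 1/8 s, in which the tool goes at most 62.5 mm and 10.7 degrees, less where a joint would pass 70% of its speed; a pose out of reach is approached as far as the arm can. A call is refused whole if a number of a shift passes 6.25 or a number of a turn 10.7, either way. A call with a gripper value outside its range is refused whole. The fingers move at their own pace and stop on an object; FORCE is the grip in N (left out, the last holds). Time passes only in rows, so rows that do not move let the fingers close. It gives the time, the measured TCP pose, the force, the opening and the grip force at its end, in the units of the state.
- env.read_state(): the state, without advancing time (a new reading comes with each control period).
- env.camera(name): name is "scene" or "top"; returns the picture (400x640x3 uint8, red, green, blue); there is no depth.
- env.get_calibration(name): a dict with "mtx" (3x3 intrinsics, pixels), "R" (3x3) and "t" (3): a world point X has camera coordinates R X + t. Camera axes: x right, y down, z forward; pixel columns grow to the right and rows downward; lengths in m; the calibration is good to about 2 mm. A picture is of the moment at which its call begins. get_calibration takes no time and is no camera call.
- env.job_done(): hands the job in; it is judged then, once.
The state is a dict: "time_s": time; "joints": joint angles; "qvel": joint speeds; "effort": joint torques, N m; "position": TCP position; "ee_rot": TCP orientation; "ft_force": force on the tool from outside, world axes, zero at the start; "moment": the same for the moment, N m; "gripper_width": finger opening in m; "grasp_force": force on a finger pad.
Only numpy, scipy, OpenCV 4.12 (cv2) and the standard library are available. Lean on these libraries where they do the work, as an engineer would, in place of code of your own. Each camera call takes 0.05 s, during which the arm holds its last target. There are 200 camera calls.

## Working session

There is one attempt and no reset: what is moved stays moved. The work goes in short steps, Python scripts to look and compute and a shell command to move; the robot and the scene stay as the last step left them, time stands still between calls to the robot, and variables do not carry over. Pictures are saved under pics/ and viewed, at most 10 in all, crops included, and the job is handed in when it is done.

```bash
mkdir -p pics
python3 - <<'E'
from bench import env
import cv2
for n in("scene","top"):
    cv2.imwrite(f"pics/{n}0.png",env.camera(n)[:,:,::-1])
    c=env.get_calibration(n);print(n,c["mtx"].tolist(),c["R"].round(4).tolist(),c["t"].round(4).tolist())
s=env.read_state();print(s["position"],s["ee_rot"],s["ft_force"],s["gripper_width"],env.nose_length)
E
```

```text
scene [[387.84892047463234, 0.0, 324.62826707883835], [0.0, 387.84892047463234, 204.3856160780983], [0.0, 0.0, 1.0]] [[0.7349, -0.678, 0.0164], [-0.5096, -0.5679, -0.6464], [0.4475, 0.4667, -0.7629]] [-0.272, 0.4306, 0.6238]
top [[408.77752088039944, 0.0, 317.6741510680602], [0.0, 408.77752088039944, 201.71773565177588], [0.0, 0.0, 1.0]] [[0.1259, -0.992, 0.0047], [-0.9671, -0.1238, -0.2222], [0.221, 0.0234, -0.975]] [0.1273, 0.5689, 1.0049]
[0.22407161 0.58323169 0.40402122] [-5.73054058e-01 -3.08869870e+00  2.14251494e-03] [-0.35363358 -0.86288324 -1.12251456] 0.08508879861215213 0.1734
```

View pics/scene0.png

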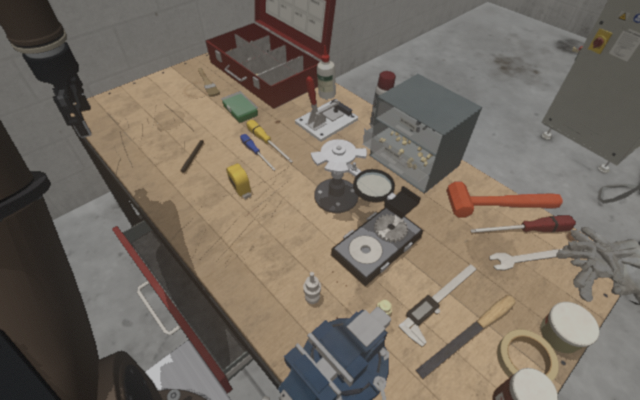

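View pics/top0.png

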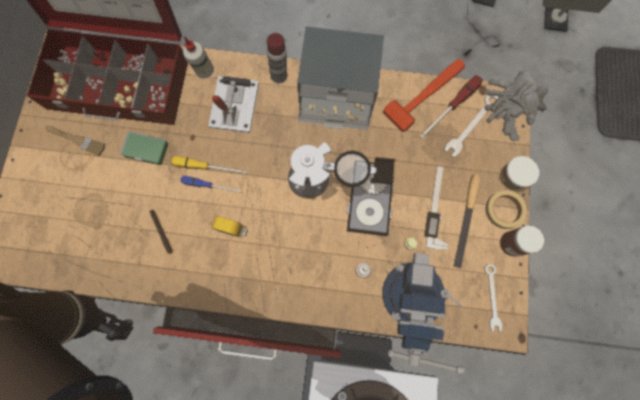

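The scene view shows the plate near (340,155), lens (374,185) and thumb rest (404,200). The top view has the plate at (308,165), lens (352,168), rest (384,170), and the gear mostly under the lens and rest. I'll zoom both.

```bash
cat > h.py <<'E'
from bench import env
import numpy as np,cv2
from scipy.spatial.transform import Rotation as Ro
C={n:env.get_calibration(n) for n in("scene","top")}
def ray(n,u,v):
    c=C[n];d=c["R"].T@np.linalg.solve(c["mtx"],[u,v,1.]);o=-c["R"].T@c["t"];return o,d
def onz(n,u,v,z):
    o,d=ray(n,u,v);return o+d*(z-o[2])/d[2]
def proj(n,X):
    c=C[n];p=c["mtx"]@(c["R"]@np.array(X)+c["t"]);return p[:2]/p[2]
def tri(a,b):
    o1,d1=ray("scene",*a);o2,d2=ray("top",*b)
    A=np.stack([d1,-d2],1);k=np.linalg.lstsq(A,o2-o1,rcond=None)[0]
    p,q=o1+k[0]*d1,o2+k[1]*d2;return (p+q)/2,np.linalg.norm(p-q)
E
python3 - <<'E'
import cv2,numpy as np
t=cv2.imread("pics/top0.png")[135:245,280:405];s=cv2.imread("pics/scene0.png")[130:285,305:430]
cv2.imwrite("pics/c0t.png",cv2.resize(t,None,fx=5,fy=5,interpolation=cv2.INTER_CUBIC))
cv2.imwrite("pics/c0s.png",cv2.resize(s,None,fx=3.8,fy=3.8,interpolation=cv2.INTER_CUBIC))
E
```

```text
(no output)
```

View pics/c0t.png

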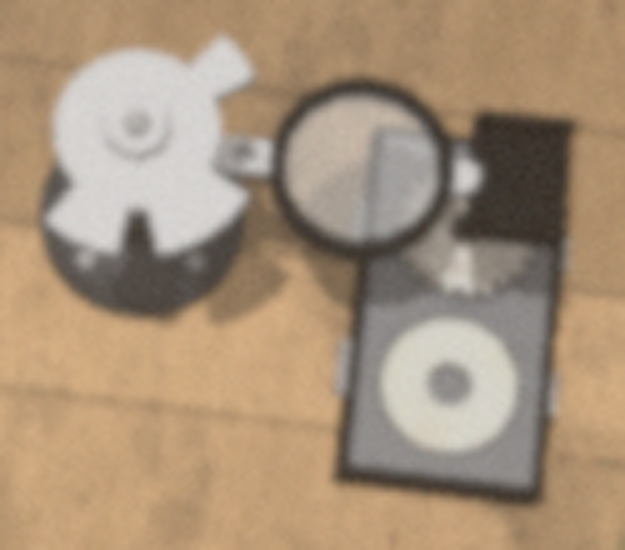

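View pics/c0s.png

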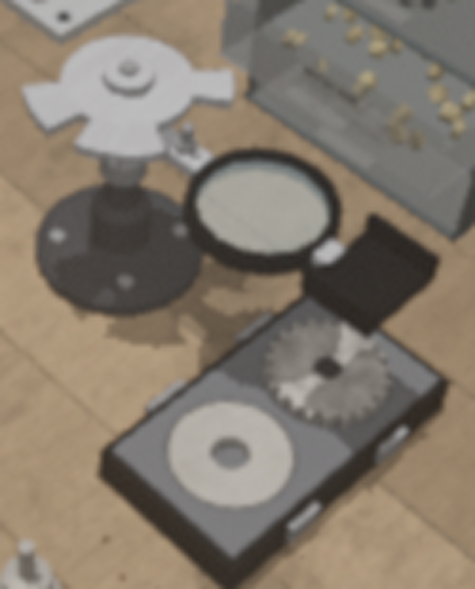

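Run:
```python
from h import *
T=lambda x,y:(280+x/5-.4,135+y/5-.4)
S=lambda x,y:(305+x/3.8-.37,130+y/3.8-.37)
p=lambda *a:print(*[np.round(x,4) for x in a])
p("boss",*tri(S(128,68),T(138,122)))
p("lens",*tri(S(262,209),T(361,168)))
p("disc z158",onz("top",*T(137,131),.158),onz("scene",*S(128,80),.158))
p("base",onz("top",*T(143,215),.02))
p("rest top",onz("top",*T(521,177),.145))
p("corner far-right lip",*tri(S(438,265),T(575,120)))
p("corner far inner",*tri(S(375,218),T(478,113)))
p("corner near",*tri(S(368,330),T(562,242)))
p("slot outer z.154",onz("top",*T(137,215),.158),"wide slot mid",onz("top",*T(240,120),.158))
p("gear",onz("scene",*S(328,368),.037)); 
p("ring",onz("scene",*S(231,452),.03),onz("top",*T(449,384),.03))
print(Ro.from_rotvec(env.read_state()["ee_rot"]).as_matrix().round(3))
```

```text
Traceback (most recent call last):
numpy._core._exceptions._UFuncNoLoopError: ufunc 'multiply' did not contain a loop with signature matching types (dtype('<U4'), dtype('float64')) -> None
```

Run:
```python
from h import *
T=lambda x,y:(280+x/5-.4,135+y/5-.4)
S=lambda x,y:(305+x/3.8-.37,130+y/3.8-.37)
p=lambda *a:print(*[x if isinstance(x,str) else np.round(x,4) for x in a])
p("boss",*tri(S(128,68),T(138,122)))
p("lens",*tri(S(262,209),T(361,168)))
p("disc z158",onz("top",*T(137,131),.158),onz("scene",*S(128,80),.158))
p("base",onz("top",*T(143,215),.02))
p("rest top",onz("top",*T(521,177),.145))
p("corner far-right lip",*tri(S(438,265),T(575,120)))
p("corner far inner",*tri(S(375,218),T(478,113)))
p("corner near",*tri(S(368,330),T(562,242)))
p("slot outer z.154",onz("top",*T(137,215),.158),"wide slot mid",onz("top",*T(240,120),.158))
p("gear",onz("scene",*S(328,368),.037)); 
p("ring",onz("scene",*S(231,452),.03),onz("top",*T(449,384),.03))
print(Ro.from_rotvec(env.read_state()["ee_rot"]).as_matrix().round(3))
```

```text
boss [0.6257 0.2343 0.168 ] 0.001
lens [0.629  0.123  0.1303] 0.0001
disc z158 [0.6249 0.2346 0.158 ] [0.6258 0.2345 0.158 ]
base [0.6226 0.2338 0.02  ]
rest top [0.6297 0.0453 0.145 ]
corner far-right lip [0.6629 0.0215 0.1415] 0.0018
corner far inner [0.6616 0.0685 0.1425] 0.0019
corner near [0.6023 0.0208 0.1345] 0.0002
slot outer z.154 [0.5828 0.229  0.158 ] wide slot mid [0.6369 0.1855 0.158 ]
gear [0.633  0.0574 0.037 ]
ring [0.5476 0.0576 0.03  ] [0.5471 0.0579 0.03  ]
[[-0.933  0.359 -0.   ]
 [ 0.359  0.933 -0.001]
 [-0.    -0.001 -1.   ]]
```

```bash
python3 -m handwheel '{"grip":[1,1,1,1],"dp":[[0,0,0],[0,0,0],[0,0,0],[0,0,0]],"turn":[-7.6,-7.6,-7.6,0]}' 40
python3 -m handwheel '{"grip":[1,1,1,1,1,1,1,1,1,1,1,1,1,1,1,1,1,1,1,1],"dp":[[-1.95,-2.75,0],[-1.95,-2.75,0],[-1.95,-2.75,0],[-1.95,-2.75,0],[-1.95,-2.75,0],[-1.95,-2.75,0],[-1.95,-2.75,0],[-1.95,-2.75,0],[-1.95,-2.75,0],[-1.95,-2.75,0],[-1.95,-2.75,0],[-1.95,-2.75,0],[-1.95,-2.75,0],[-1.95,-2.75,0],[-1.95,-2.75,0],[-1.95,-2.75,0],[-1.95,-2.75,0],[-1.95,-2.75,0],[-1.95,-2.75,0],[-1.95,-2.75,0]],"turn":[0,0,0,0,0,0,0,0,0,0,0,0,0,0,0,0,0,0,0,0]}'
python3 - <<'E'
from h import *
s=env.read_state();R=Ro.from_rotvec(s["ee_rot"]).as_matrix();print(R.round(3).tolist(),s["position"],s["ft_force"],s["gripper_width"],s["joints"].round(2) if hasattr(s["joints"],"round") else s["joints"])
tip=s["position"]+R[:,2]*env.nose_length;print("tip",tip,"tool delta cm",100*R.T@(np.array([.6315,.0445,.150])-tip))
cv2.imwrite("pics/s1.png",cv2.resize(env.camera("scene")[120:270,300:450,::-1],None,fx=4,fy=4))
E
```

```text
time_s: 0.6
position: [0.2243, 0.5833, 0.4043]
ee_rot: [0.047, -3.141, 0.001]
ft_force: [0.7, 0.7, 0.3]
gripper_width: 0.0123
grasp_force: 0.0
time_s: 3.1
position: [0.6316, 0.045, 0.4045]
ee_rot: [0.043, -3.141, -0.0]
ft_force: [0.1, 0.7, -0.3]
gripper_width: 0.0001
grasp_force: 0.0
[[-1.0, -0.028, -0.0], [-0.028, 1.0, 0.0], [0.0, 0.0, -1.0]] [0.63159138 0.0449757  0.40454993] [ 0.07278463  0.74948223 -0.31470158] 0.00010185273832788868 [-0.27  0.45  0.17  1.56 -0.08  1.14  1.52]
tip [0.63154918 0.04498645 0.23114993] tool delta cm [ 4.29392027e-03 -4.90492114e-02  8.11499135e+00]
```

View pics/s1.png

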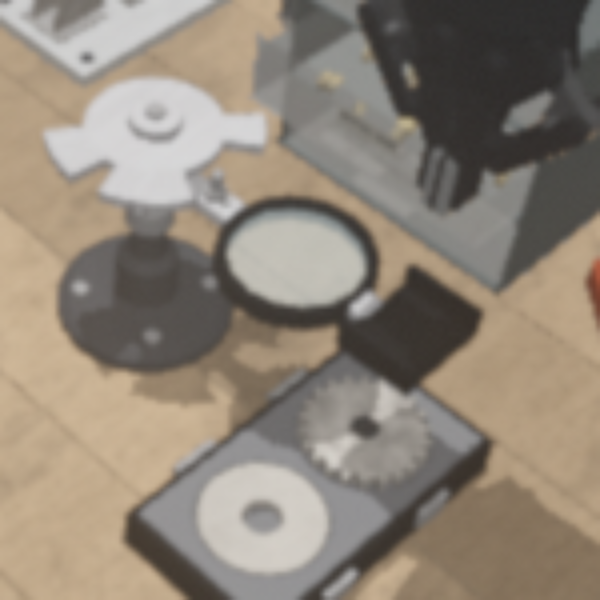

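The shut tips hang over the rest (crop 440,190 above 410,330). Descending.

```bash
python3 -m handwheel '{"grip":[1,1,1,1,1],"dp":[[0,0,2],[0,-0.05,2],[0,0,2],[0,0,2],[0,0,0]],"turn":[0,0,0,0,0]}'
python3 -m handwheel '{"grip":[1,1,1,1,1,1],"dp":[[0,0,0.4],[0,0,0.4],[0,0,0.3],[0,0,0.3],[0,0,0],[0,0,0]],"turn":[0,0,0,0,0,0]}'
```

```text
time_s: 3.78
position: [0.6304, 0.0455, 0.3232]
ee_rot: [0.045, -3.138, 0.001]
ft_force: [0.7, 0.5, 1.4]
gripper_width: 0.0
grasp_force: 0.0
time_s: 4.53
position: [0.6311, 0.0453, 0.3108]
ee_rot: [-0.049, 3.141, 0.0]
ft_force: [-0.1, 0.0, -0.6]
gripper_width: -0.0
grasp_force: 0.0
```

```bash
python3 -m handwheel '{"grip":[1,1,1,1],"dp":[[0,0,0.2],[0,0,0.2],[0,0,0],[0,0,0]],"turn":[0,0,0,0]}'
python3 -m handwheel '{"grip":[1,1,1,1,1],"dp":[[0,0,0.2],[0,0,0.2],[0,0,0.2],[0,0,0],[0,0,0]],"turn":[0,0,0,0,0]}'
```

```text
time_s: 5.03
position: [0.6315, 0.0452, 0.3075]
ee_rot: [-0.049, 3.14, 0.0]
ft_force: [-0.5, 0.3, 6.4]
gripper_width: -0.0001
grasp_force: 2.8
time_s: 5.65
position: [0.6317, 0.0452, 0.3019]
ee_rot: [-0.049, 3.139, 0.0]
ft_force: [-0.5, -0.3, 7.2]
gripper_width: 0.0001
grasp_force: 3.9
```

```bash
python3 -m handwheel '{"grip":[1,1,1],"dp":[[0,0,0.15],[0,0,0],[0,0,0]],"turn":[0,0,0]}'
python3 -m handwheel '{"grip":[1,1,1,1,1,1,1,1,1,1],"dp":[[0.663,0.012,0],[0.663,0.012,0],[0.663,0.012,0],[0.663,0.012,0],[0.663,0.012,0],[0.663,0.012,0],[0.663,0.012,0],[0.663,0.012,0],[0.663,0.012,0],[0.663,0.012,0]],"turn":[2,2,2,2,2,2,2,2,2,2]}'
```

```text
time_s: 6.02
position: [0.6318, 0.0452, 0.3005]
ee_rot: [-0.049, 3.138, 0.0]
ft_force: [0.0, 0.1, 7.9]
gripper_width: 0.0002
grasp_force: 4.2
time_s: 7.28
position: [0.5664, 0.0546, 0.3005]
ee_rot: [0.499, 3.099, 0.001]
ft_force: [0.2, -0.4, 8.8]
gripper_width: 0.0
grasp_force: 4.5
```

```bash
python3 -m handwheel '{"grip":[1,1,1,1,1,1,1,1,1,1,1,1,1,1,1,1,1,1],"dp":[[0.663,0.012,0],[0.663,0.012,0],[0.663,0.012,0],[0.663,0.012,0],[0.663,0.012,0],[0.663,0.012,0],[0.663,0.012,0],[0.663,0.012,0],[0.663,0.012,0],[0.663,0.012,0],[0.663,0.012,0],[0.663,0.012,0],[0.663,0.012,0],[0.663,0.012,0],[0.663,0.012,0],[0.663,0.012,0],[0.663,0.012,0],[0.663,0.012,0]],"turn":[2,2,2,2,2,2,2,2,2,2,2,2,2,2,2,2,2,2]}'
python3 - <<'E'
from h import *
s=env.read_state();p=s["position"]-[.6255,.2344,0];print(np.hypot(*p[:2]),np.degrees(np.arctan2(p[1],p[0])))
a=cv2.resize(env.camera("top")[130:250,270:420,::-1],None,fx=3,fy=3);b=cv2.resize(env.camera("scene")[120:280,300:430,::-1],None,fx=2.25,fy=2.25)
cv2.imwrite("pics/m2.png",np.hstack([a[:360],b[:360]]))
E
```

```text
time_s: 9.52
position: [0.4715, 0.1243, 0.3]
ee_rot: [1.433, 2.794, 0.002]
ft_force: [-1.8, -1.6, 8.7]
gripper_width: -0.0002
grasp_force: 4.5
0.18933105435729672 -144.44019904107995
```

View pics/m2.png

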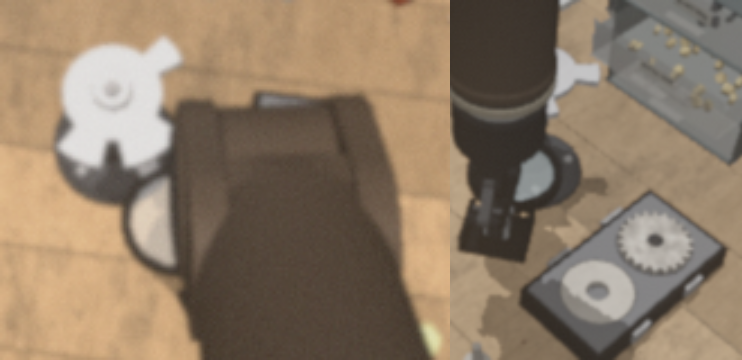

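```bash
python3 -m handwheel '{"grip":[1,1,1,1,1,1,1,1,1],"dp":[[0.663,0.012,0],[0.663,0.012,0],[0.663,0.012,0],[0.663,0.012,0],[0.663,0.012,0],[0.663,0.012,0],[0.663,0.012,0],[0.663,0.012,0],[0.663,0.012,0]],"turn":[2,2,2,2,2,2,2,2,2]}'
python3 -m handwheel '{"grip":[1,1,1,1,1],"dp":[[0,0,-0.3],[0,0,-0.3],[0,0,-0.3],[0,0,-0.2],[0,0,0]],"turn":[0,0,0,0,0]}'
python3 -m handwheel '{"grip":[1,1,1,1,1],"dp":[[0.331,0.003,0],[0.331,0.003,0],[0.331,0.003,0],[0.331,0.003,0],[0,0,0]],"turn":[1,1,1,1,0]}'
```

```text
time_s: 10.75
position: [0.4447, 0.1776, 0.3]
ee_rot: [1.853, 2.536, 0.003]
ft_force: [-1.6, -0.1, 9.3]
gripper_width: -0.0002
grasp_force: 4.4
time_s: 11.38
position: [0.4443, 0.1773, 0.3102]
ee_rot: [1.851, 2.538, 0.0]
ft_force: [-0.5, 0.3, -0.1]
gripper_width: -0.0001
grasp_force: 0.0
time_s: 12.0
position: [0.4407, 0.1904, 0.3102]
ee_rot: [1.939, 2.472, 0.0]
ft_force: [0.3, -0.3, 0.5]
gripper_width: 0.0002
grasp_force: 0.0
```

```bash
python3 -m handwheel '{"grip":[1,1,1,1,1],"dp":[[0.331,0.003,-0.1],[0.331,0.003,-0.1],[0.331,0.003,0],[0.331,0.003,0],[0,0,0]],"turn":[1,1,1,1,0]}'
python3 -m handwheel '{"grip":[1,1,1,1],"dp":[[0.331,0.003,0],[0.331,0.003,0],[0,0,0],[0,0,0]],"turn":[1,1,0,0]}'
python3 -m handwheel '{"grip":[1,1,1,1],"dp":[[0.331,0.003,0],[0.331,0.003,0],[0,0,0],[0,0,0]],"turn":[1,1,0,0]}'
```

```text
time_s: 12.62
position: [0.438, 0.2035, 0.3122]
ee_rot: [-2.024, -2.403, -0.001]
ft_force: [-0.0, 0.1, -1.0]
gripper_width: -0.0002
grasp_force: 0.0
time_s: 13.12
position: [0.437, 0.2095, 0.3122]
ee_rot: [2.065, 2.367, -0.0]
ft_force: [1.2, -0.5, -0.2]
gripper_width: 0.0002
grasp_force: 0.0
time_s: 13.62
position: [0.4363, 0.2161, 0.3122]
ee_rot: [2.106, 2.331, -0.0]
ft_force: [0.2, -0.3, -0.0]
gripper_width: 0.0001
grasp_force: 0.0
```

```bash
for i in 1 2; do python3 -m handwheel '{"grip":[1,1,1,1],"dp":[[0.331,0.003,0],[0,0,0],[0,0,0],[0,0,0]],"turn":[1,0,0,0]}' | grep -E "posi|ft_"; done
python3 - <<'E'
from h import *
b=cv2.resize(env.camera("scene")[110:260,270:400,::-1],None,fx=4,fy=4)
cv2.imwrite("pics/m3.png",b)
E
```

```text
position: [0.436, 0.2194, 0.3122]
ft_force: [0.1, 1.2, 0.1]
position: [0.4357, 0.2227, 0.3122]
ft_force: [0.1, -0.2, -0.5]
```

View pics/m3.png

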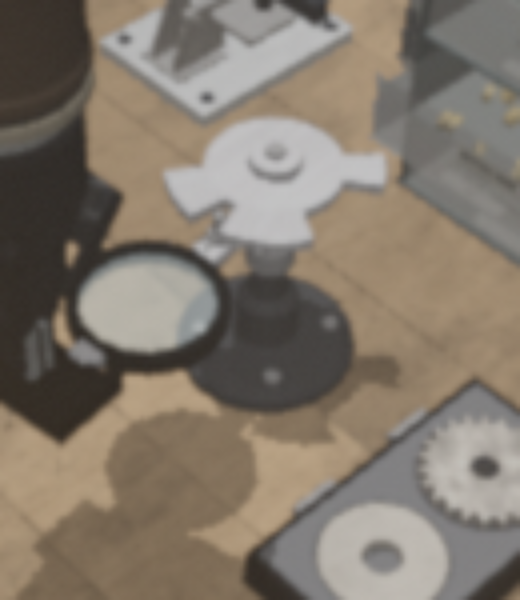

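```bash
python3 - <<'E'
from h import *
for z in(.1243,.1303):
    for x,y in((148,303),):
        p=onz("scene",270+x/4-.37,110+y/4-.37,z)-[.6255,.2344,0];print(z,np.hypot(*p[:2]),np.degrees(np.arctan2(p[1],p[0])))
E
python3 -m handwheel '{"grip":[1,1,1,1],"dp":[[0.331,0.003,0],[0,0,0],[0,0,0],[0,0,0]],"turn":[1,0,0,0]}' | grep -E "posi|ft_"
```

```text
0.1243 0.10583238131226805 -174.8278168958597
0.1303 0.10987178666464875 -172.7570575953024
position: [0.4356, 0.226, 0.3122]
ft_force: [0.7, -0.7, 0.4]
```

Lens radius fits the raised height (110 vs 106 mm), at -172.8°, the slot direction; the catch may be in. Nudge gently to feel the block.

```bash
for i in 1 2 ; do python3 -m handwheel '{"grip":[1,1,1],"dp":[[0.2,0.002,0],[0,0,0],[0,0,0]],"turn":[0.6,0,0]}' | grep -E "posi|ft_"; done
```

```text
position: [0.4354, 0.2281, 0.3122]
ft_force: [1.0, -0.5, 0.2]
position: [0.4354, 0.2301, 0.3122]
ft_force: [-0.3, -0.1, 0.0]
```

```bash
for i in 1 2 3; do python3 -m handwheel '{"grip":[1,1,1],"dp":[[0.2,0.002,0],[0,0,0],[0,0,0]],"turn":[0.6,0,0]}' | grep -E "posi|ft_"; done
python3 - <<'E'
from h import *
b=cv2.resize(env.camera("scene")[110:260,270:400,::-1],None,fx=4,fy=4)
cv2.imwrite("pics/m4.png",b)
E
```

```text
position: [0.4354, 0.2321, 0.3122]
ft_force: [0.3, 0.3, -0.2]
position: [0.4353, 0.234, 0.3122]
ft_force: [-0.7, -1.4, 0.2]
position: [0.4354, 0.2358, 0.3122]
ft_force: [0.1, -2.1, 0.6]
```

View pics/m4.png

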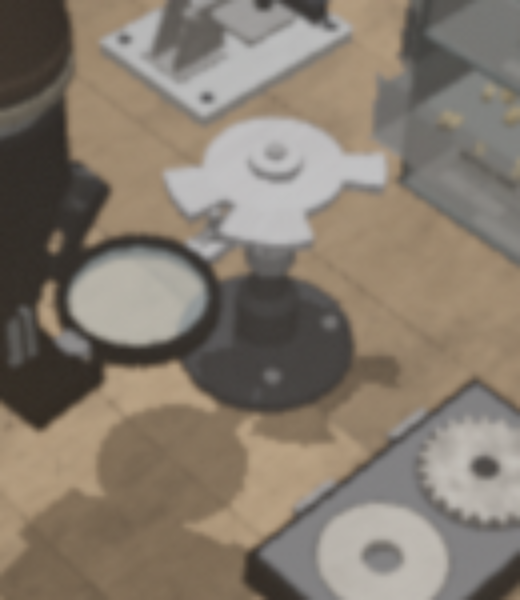

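```bash
python3 - <<'E'
from h import *
for z in(.1243,.1303):
    for x,y in((138,298),):
        p=onz("scene",270+x/4-.37,110+y/4-.37,z)-[.6255,.2344,0];print(z,np.hypot(*p[:2]),np.degrees(np.arctan2(p[1],p[0])))
E
for i in 1 2; do python3 -m handwheel '{"grip":[1,1,1],"dp":[[0.15,0.002,0],[0,0,0],[0,0,0]],"turn":[0.5,0,0]}' | grep -E "posi|ft_"; done
```

```text
0.1243 0.10710112833348219 -178.43902369069562
0.1303 0.11087930746529455 -176.22933502455376
position: [0.4354, 0.2373, 0.3122]
ft_force: [0.2, -4.8, 0.3]
position: [0.4354, 0.2386, 0.3122]
ft_force: [-0.2, -6.6, 1.8]
```

Force climbs past the riding 1–2 N: blocked. Back off to mid-rest and feel the floor height.

```bash
python3 -m handwheel '{"grip":[1,1,1,1,1],"dp":[[-0.4,0,0],[-0.4,0,0],[-0.4,0,0],[0,0,0],[0,0,0]],"turn":[0,0,0,0,0]}' | grep -E "posi|ft_"
for i in 1 2 ; do python3 -m handwheel '{"grip":[1,1,1],"dp":[[0,0,0.2],[0,0,0],[0,0,0]],"turn":[0,0,0]}' | grep -E "posi|ft_"; done
```

```text
position: [0.4352, 0.2272, 0.3123]
ft_force: [0.7, -0.8, 0.7]
position: [0.4352, 0.2271, 0.3102]
ft_force: [0.3, -0.3, -1.2]
position: [0.4352, 0.2271, 0.3084]
ft_force: [-0.9, -0.6, 5.4]
```

Floor met at full height (5.4 N at tip z 0.135): locked. Lift off and locate the gear in both views.

```bash
python3 -m handwheel '{"grip":[1,1,1,1,1,1],"dp":[[0,0,-1],[0,0,-2],[0,0,-2.5],[0,0,-2.5],[0,0,-2.5],[0,0,0]],"turn":[0,0,0,0,0,0]}' | grep -E "posi|ft_"
python3 - <<'E'
from h import *
s=env.read_state();R=Ro.from_rotvec(s["ee_rot"]).as_matrix();tip=s["position"]+R[:,2]*env.nose_length
im=env.camera("scene")
x,y=proj("scene",[.633,.0574,.037]).round().astype(int)
g=cv2.cvtColor(im[y-6:y+7,x-6:x+7],cv2.COLOR_RGB2GRAY).astype(float);w=np.clip(110-g,0,None)
yy,xx=np.mgrid[-6:7,-6:7];w[np.hypot(xx,yy)>4.5]=0;u,v=x+(w*xx).sum()/w.sum(),y+(w*yy).sum()/w.sum()
gp=onz("scene",u,v,.037);print(u,v,w.sum(),gp)
print("tip",tip,"ring dist",np.linalg.norm(gp[:2]-[.5474,.0577]),"tool delta",100*R.T@(np.array([*gp[:2],.055])-tip),s["joints"],R[:,0])
b=cv2.resize(im[110:260,270:430,::-1],None,fx=4,fy=4);cv2.imwrite("pics/m5.png",b)
E
```

```text
position: [0.4357, 0.227, 0.4151]
ft_force: [-0.4, 0.7, -0.6]
390.8785942492013 226.30830670926517 626.0 [0.63320427 0.05780125 0.037     ]
tip [0.43616623 0.22742553 0.2417472 ] ring dist 0.08580433437820943 tool delta [-16.58232641  20.01086666  18.68958945] [-1.07907206  0.21564451  0.59592981  1.91208644 -0.13969598  1.05081598
 -0.44602844] [0.02136399 0.99976889 0.00239736]
```

View pics/m5.png

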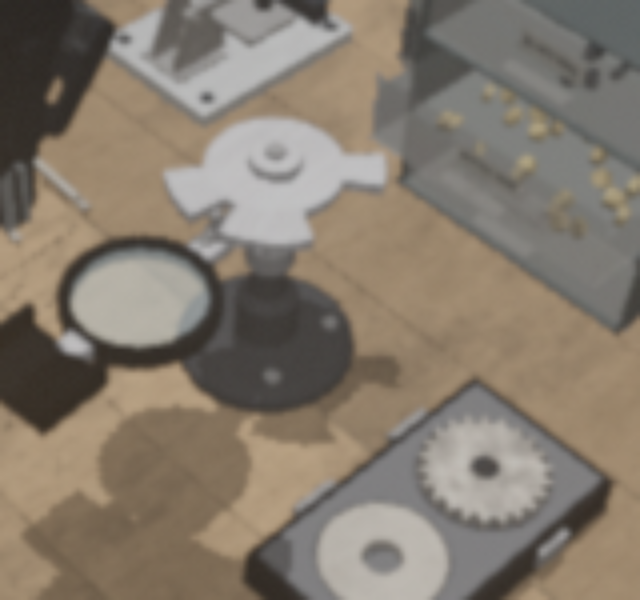

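The arm sits clear with its pin in the locking slot (crop 212,212). The gear centre is at crop (484,466), 85.8 mm from the ring (86 expected). Moving over it.

```bash
python3 -m handwheel '{"grip":[1,1,1,1,1,1,1,1,1,1,1,1],"dp":[[-1.66,2,0],[-1.66,2,0],[-1.66,2,0],[-1.66,2,0],[-1.66,2,0],[-1.66,2,0],[-1.66,2,0],[-1.66,2,0],[-1.66,2,0],[-1.66,2,0],[0,0,0],[0,0,0]],"turn":[0,0,0,0,0,0,0,0,0,0,0,0]}' | grep -E "time|posi|ft_"
python3 -m handwheel '{"grip":[1,1,1,1,1,1,1,1,1,1],"dp":[[0,0,2.5],[0,0,2.5],[0,0,2.5],[0,0,2.5],[0,0,2.5],[0,0,2.5],[0,0,2.5],[0,0,1],[0,0,0],[0,0,0]],"turn":[0,0,0,0,0,0,0,0,0,0]}' | grep -E "time|posi|ft_"
python3 - <<'E'
from h import *
s=env.read_state();R=Ro.from_rotvec(s["ee_rot"]).as_matrix();tip=s["position"]+R[:,2]*env.nose_length
print(tip,100*R.T@(np.array([.6332,.0578,.038])-tip))
E
```

```text
time_s: 21.52
position: [0.6311, 0.0572, 0.4123]
ft_force: [-0.2, 0.5, 0.1]
time_s: 22.78
position: [0.6319, 0.057, 0.2292]
ft_force: [-1.0, -0.8, 0.4]
[0.63209762 0.05701171 0.05577378] [0.08059239 0.10631059 1.77753824]
```

Centred within 1.5 mm; tip at 0.056. Press down in steps.

```bash
python3 -m handwheel '{"grip":[1,1,1,1,1],"dp":[[0.1,0.1,0.6],[0,0,0.6],[0,0,0.4],[0,0,0.2],[0,0,0]],"turn":[0,0,0,0,0]}' | grep -E "posi|ft_"
python3 -m handwheel '{"grip":[1,1,1,1],"dp":[[0,0,0.2],[0,0,0.2],[0,0,0],[0,0,0]],"turn":[0,0,0,0]}' | grep -E "posi|ft_"
python3 -m handwheel '{"grip":[1,1,1,1],"dp":[[0,0,0.15],[0,0,0.15],[0,0,0],[0,0,0]],"turn":[0,0,0,0]}' | grep -E "posi|ft_"
```

```text
position: [0.6326, 0.0577, 0.2101]
ft_force: [-0.0, 0.1, 0.6]
position: [0.6327, 0.0577, 0.2064]
ft_force: [-0.3, -0.1, 3.1]
position: [0.6327, 0.0577, 0.2036]
ft_force: [-0.9, -0.3, 6.0]
```

```bash
for i in 1 2 3; do python3 -m handwheel '{"grip":[1,1,1],"dp":[[0,0,0.15],[0,0,0],[0,0,0]],"turn":[0,0,0]}' | grep -E "posi|ft_"; done
```

```text
position: [0.6327, 0.0575, 0.2034]
ft_force: [-6.8, 0.0, 21.0]
position: [0.6327, 0.0574, 0.2033]
ft_force: [-13.6, -0.1, 36.8]
position: [0.6328, 0.0572, 0.2032]
ft_force: [-17.4, 0.7, 51.3]
```

Hard stop met with the tip at 0.030, level with the insert. Retract and check.

```bash
python3 -m handwheel '{"grip":[1,1,1,1,1,1,1,1,1,1],"dp":[[0,0,-0.5],[0,0,-1],[0,0,-2],[0,0,-3],[0,0,-3],[0,0,-3],[0,0,-3],[0,0,-2],[0,0,0],[0,0,0]],"turn":[0,0,0,0,0,0,0,0,0,0]}' | grep -E "time|posi|ft_"
python3 - <<'E'
from h import *
a=env.camera("scene")[110:285,260:430,::-1];cv2.imwrite("pics/m6.png",cv2.resize(a,None,fx=3.4,fy=3.4))
E
```

```text
time_s: 26.78
position: [0.6323, 0.0579, 0.3734]
ft_force: [0.2, 0.4, -0.1]
```

View pics/m6.png

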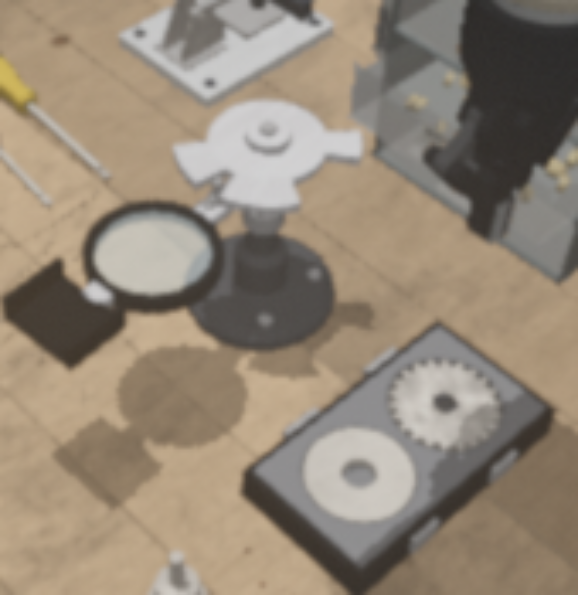

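The gear lies flush (crop 444,402), the arm is locked clear (lens at 152,255), and the gripper is free.

```bash
python3 -c "
from bench import env
print(env.job_done())"
```

```text
the job is handed in; nothing more can be done
None
```

The job is handed in, though no verdict was returned: by feel and camera the magnifier is locked clear, the gear sits flush on its stop, the robot touches nothing, and it never went near the bystanders.

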